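# Clock a shaft by its flat and hold the pulley home on it

### The arm

A 7-joint arm with a two-finger parallel gripper is mounted at the origin on a cart in front of the work surface, level with it; the furniture and walls round the work are solid. World frame = base frame: x ahead of the robot, y to its left, z up, the work surface at z = 0. Lengths are in m, angles in rad, forces in N, time in s.
With the tool pointing down it reaches from about 0.4 to 0.85 m from the base axis. Payload 4.5 kg.
Tool frame: the origin (TCP) lies midway between the tips of the shut fingers; the grasp point (between the pads) lies 19 mm behind it; z points along the fingers, y is the line along which they close (so a half turn about z gives the same grasp; the last joint's range is limited). The gripper opens to 88 mm and grips with 3 to 60 N. Pads are 18 mm wide; open, the fingers measure 123 mm over their backs; the gripper's body (75 mm by 187 mm) begins 45 mm behind the grasp point.
Start: joints at [1.262, 0.689, -0.195, 1.565, 0.157, 0.902, -0.215], TCP at [0.21, -0.589, 0.239] pointing down, gripper open.
Joint ranges: [-3.01, 3.01], [-0.46, 2.08], [-1.47, 1.51], [0.13, 2.56], [-1, 4.14], [0.04, 2.09], [-2.66, 2.66]. Speed limits (rad/s): [2.57, 2.57, 3.14, 3.14, 3.14, 3.14, 3.14].

### API

Orientations are given as a unit quaternion [x, y, z, w].
In Python, from plant import r, eyes, finish_job gives the robot as it stands. The module is installed in compiled form; this text tells all that it offers.
- The arm moves only by the tool move_arm, never from a script. Its argument "motion" is a list of rows, each a list of 7 numbers: the shift along the tool's x, y, z in mm, then the turn, a rotation vector about the tool's x, y, z in degrees, then the closure, from 0 (fully open) to 1 (shut). A call has 1 to 5 rows; each row is the pose to reach, as a shift and turn from the pose commanded when the call began, along the tool's axes at that moment; what a row does not reach only later rows make up. A row lasts 1/8 s, in which the tool goes at most 62.5 mm and 10.7 degrees, less where a joint would pass 70% of its speed; a pose out of reach is approached as far as the arm can. A call with a gripper value outside its range is refused whole. The fingers move at their own pace and stop on an object; "newtons" is the grip in N (left out, the last holds). Time passes only in rows, so rows that repeat a pose let the fingers close. It gives the time, the measured TCP pose, the force, the opening and the grip force at its end, in the units of the state.
- r.get_state(): the state, without advancing time (a new reading comes with each control period).
- eyes.snapshot(name): name is "scene" or "side" or "wrist"; returns a dict with "frame" (400x640x3 uint8, red, green, blue), "z_map" (400x640 float32, m along the optical axis (not along the pixel's ray), 0 where there is no reading), "intrinsics" (3x3 intrinsics, pixels), "world_to_cam" (4x4, takes a point from world to camera coordinates). Camera axes: x right, y down, z forward; pixel columns grow to the right and rows downward; lengths in m; the calibration is good to about 2 mm. The wrist camera is an equidistant fisheye: a pixel r from the principal point sees the ray r / f radians off the axis. A picture is of the moment at which its call begins.
- finish_job(): hands the job in; it is judged then, once.
The state is a dict: "clock": time; "q": joint angles; "qd": joint speeds; "joint_torque": joint torques, N m; "tool_pos": TCP position; "eef_rot": TCP orientation; "contact_force": force on the tool from outside, world axes, zero at the start; "moment": the same for the moment, N m; "opening": opening from 0.0 (shut) to 1.0 (fully open); "finger_force": force on a finger pad.
Only numpy, scipy, OpenCV 4.12 (cv2) and the standard library are available. Lean on these libraries where they do the work, as an engineer would, in place of code of your own. Each camera call takes 0.05 s, during which the arm holds its last target. There are 200 camera calls.

### The job

With the fingers on the bare shaft in the blue bearing block, feel for the flat and turn the shaft until the flat faces the red index pin. Then take the toothed aluminium pulley, clock its set screw to the flat, slide it down over the shaft and press it against the spring ring until it is fully home on the blue boss, with flat and set screw still facing the pin. Finish while holding the pulley pressed down there, ready for the set screw to be tightened (it springs up if released), and leave the other things on the bench where they are.

Things in the scene. Friction and masses are not known exactly. Their poses are not given: they have to be found in the camera images.
- boss (a point): centre of the top face of the blue boss, on the shaft's axis, 34 mm above the bench. The bearing block is fixed to the bench: 100 mm (its x) by 80 mm (its y) by 22 mm high, with a boss 54 mm in diameter up to 34 mm. Its -x axis points from the shaft to the red index pin; z up.
- index_pin (a point): top of the red index pin, 8 mm in diameter, upright on the block 40 mm from the shaft's axis; its top is level with the boss, 34 mm above the bench.
- shaft_top (a point): centre of the upper end of the upright steel shaft, on its axis, 56 mm above the boss, 90 mm above the bench. 24 mm in diameter with one full-length flat 7.5 mm from the axis, 19 mm wide: 19.5 mm thick across the flat, 24 mm across the round; end chamfered, with a black mark from the axis to the flat. The flat faces the -x axis of this frame, which turns with the shaft; z up.
- shaft (a joint): turn of the shaft in its bearing, rad: 0 when the flat faces the red index pin exactly, positive counter-clockwise from above, range -2.5 to 2.5. It starts between 0.5 and 1.5. Stiff enough (about 0.06 N m friction) to stay where it is left.
- spring_ring (a joint): how far the brass spring ring round the foot of the shaft (36 mm outside diameter) is pressed down, m: 0 when free, standing 5 mm above the boss; 0.005 when flush with the boss, where the pulley rests on the boss. It pushes up with about 4 N at the start and 9 N when flush, more than the pulley weighs.
- pulley_hub (a point): middle of the round hub of the loose aluminium pulley, on its axis, 28 mm above the underside. The pulley stands on the bench, hub up, about 0.24 kg: toothed rim 56 mm in diameter, 18 mm high; above it the plain hub, 38 mm in diameter, up to 38 mm. Set screw and the bore's flat are on the -x side of this frame; z up.
- set_screw (a point): outer end of the pulley's small black set screw, 22 mm from the axis (3 mm proud of the hub), 28 mm above the underside. The through bore is D-shaped: the shaft's section with 1.25 mm clearance all round, chamfered 1.5 mm below; it goes on only with its flat over the shaft's flat.
- oiler: green hand oiler, 65 mm in diameter, 136 mm high with its spout, standing on the bench; origin under its centre. To be left alone.
- gauge_block: ground steel block, 50 x 75 x 25 mm; origin under its centre. To be left alone.
- nut_a: steel hexagon nut, 34 x 39 x 18 mm; origin under its centre. To be left alone.
- paste_tin: round red tin, 54 mm in diameter, 31 mm high; origin under its centre. To be left alone.
There are look-alikes about, which are no part of the job. What is shaped like the part that bears pulley_hub but orange or yellow is not meant. Of the things that look like the part that bears boss, the larger one is meant.

How it is judged:
By the outcome, as a careful person would: the job done as asked, in the order asked, and still so for the second after the job is handed in, while the arm keeps its last pose, push and grip.
It also fails if it takes over 51 s, if anything falls off the work surface, if the arm or the gripper's body presses on something with over 40 N, if the wrist force passes 120 N, or if a joint passes its speed limit or range.

## Working session

There is one attempt and no reset: what is moved stays moved. The work goes in short steps, Python scripts to look and compute and a tool call to move; the robot and the scene stay as the last step left them, time stands still between calls to the robot, and variables do not carry over. Pictures are saved under pics/ and viewed, at most 10 in all, crops included, and the job is handed in when it is done.

Besides the shell and the picture viewer there is one more tool, called after "Call:" as name([rows], argument=value, ...), one row to a line, values as JSON. move_arm: Moves the arm, as the interface text tells. Its arguments: {"type":"object","properties":{"motion":{"type":"array","items":{"type":"array","items":{"type":"number"}}},"newtons":{"type":"number"}},"required":["motion"]}

```bash
mkdir -p pics; cat > h.py <<'E'
import numpy as np, cv2
from scipy.spatial.transform import Rotation as R
from plant import r, eyes, finish_job
def world(s,u,v,z=None):
    K=s["intrinsics"];T=np.linalg.inv(s["world_to_cam"])
    d=np.array([(u-K[0,2])/K[0,0],(v-K[1,2])/K[1,1],1])
    if z is None: p=d*s["z_map"][int(v),int(u)]; return T[:3,:3]@p+T[:3,3]
    w=T[:3,:3]@d; return T[:3,3]+w*(z-T[2,3])/w[2]
def pix(s,p):
    c=s["world_to_cam"]@np.append(p,1); q=s["intrinsics"]@c[:3]; return q[:2]/q[2]
def save(s,n,c=None,k=1):
    f=s["frame"]
    if c: f=f[c[1]:c[3],c[0]:c[2]]
    cv2.imwrite("pics/"+n,cv2.resize(f[...,::-1],None,fx=k,fy=k,interpolation=cv2.INTER_CUBIC))
def rel(p,yaw=None):
    "shift in tool axes (mm) to a world TCP point"
    st=r.get_state(); return R.from_quat(st["eef_rot"]).inv().apply(np.array(p)-st["tool_pos"])*1000
E
python3 - <<'E'
from h import *
a=eyes.snapshot("scene");b=eyes.snapshot("side")
f=np.vstack([a["frame"],b["frame"]])
cv2.imwrite("pics/a.png",a["frame"][...,::-1]);cv2.imwrite("pics/b.png",b["frame"][...,::-1])
import pickle;pickle.dump((a,b),open("ab.pkl","wb"))
st=r.get_state();print({k:np.round(v,3) for k,v in st.items()});print(R.from_quat(st["eef_rot"]).as_matrix().round(3))
E
```

```text
{'clock': np.float64(0.1), 'q': array([ 1.262,  0.69 , -0.195,  1.566,  0.157,  0.902, -0.215]), 'qd': array([-0.001, -0.002, -0.002, -0.002, -0.   ,  0.   ,  0.   ]), 'joint_torque': array([-4.0000e-03, -5.2850e+01, -1.2720e+00, -1.5384e+01, -5.3000e-02,
        2.0000e-03,  0.0000e+00]), 'tool_pos': array([ 0.21 , -0.588,  0.238]), 'eef_rot': array([ 0.985,  0.171, -0.   , -0.001]), 'contact_force': array([ 0.388,  0.107, -1.034]), 'moment': array([ 0.052, -0.035,  0.018]), 'finger_force': np.float64(0.0), 'opening': np.float64(0.998)}
[[ 0.942  0.336 -0.001]
 [ 0.336 -0.942  0.001]
 [-0.    -0.002 -1.   ]]
```

View pics/a.png

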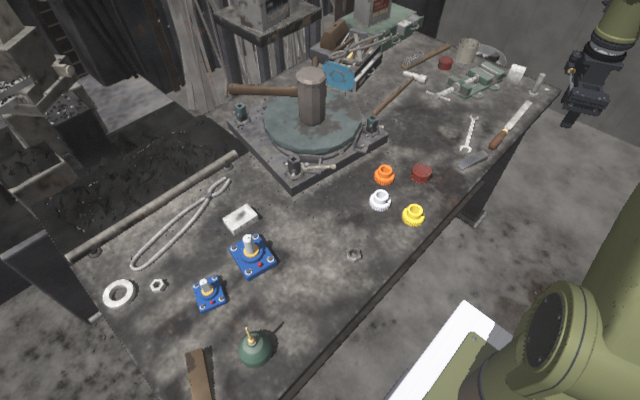

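View pics/b.png

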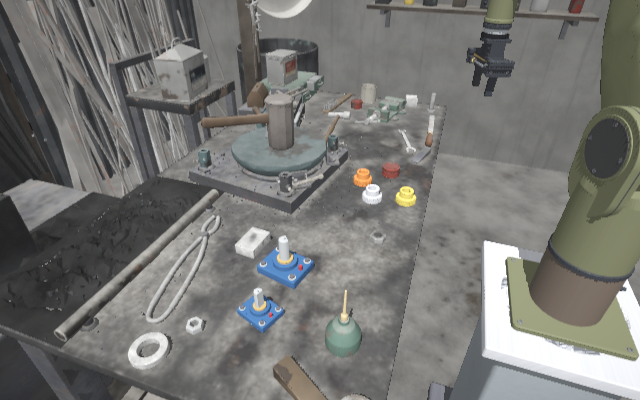

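The scene view shows pulley candidates orange (384,175), aluminium (380,200) and yellow (413,215), so I choose the aluminium one. The bearing blocks are large at (253,255) and small at (210,293), and I choose the large one. The side view agrees, with the block at (286,262) and the pulley at (372,194).

```bash
python3 - <<'E'
from h import *
import pickle;a,b=pickle.load(open("ab.pkl","rb"))
def c(s,x,y,w=56,h=42): return cv2.resize(s["frame"][y-h:y+h,x-w:x+w][...,::-1],(400,300),interpolation=cv2.INTER_CUBIC)
im=np.vstack([np.hstack([c(a,253,255),c(a,385,195)]),np.hstack([c(b,286,258),c(b,372,190)])])
cv2.imwrite("pics/c.png",im)
for s,n in((a,"a"),(b,"b")):
    print(n,[world(s,u,v).round(3) for u,v in ([(250,237),(380,194),(413,209),(384,169),(210,281),(421,170),(252,345),(240,217),(354,255)] if n=="a" else [(284,237),(372,188),(406,190),(363,174),(258,291),(391,167),(343,330),(253,238),(377,236)])])
E
```

```text
a [array([0.565, 0.097, 0.09 ]), array([ 0.46 , -0.252,  0.025]), array([ 0.368, -0.273,  0.022]), array([ 0.51 , -0.334,  0.024]), array([0.582, 0.212, 0.018]), array([ 0.429, -0.397,  0.03 ]), array([0.389, 0.241, 0.065]), array([0.668, 0.057, 0.027]), array([ 0.397, -0.073,  0.   ])]
b [array([0.569, 0.097, 0.088]), array([ 0.455, -0.255,  0.027]), array([ 0.362, -0.279,  0.026]), array([ 0.497, -0.313,  0.033]), array([0.562, 0.23 , 0.064]), array([ 0.427, -0.396,  0.027]), array([0.391, 0.252, 0.055]), array([0.67 , 0.055, 0.024]), array([ 0.4  , -0.076,  0.004])]
```

View pics/c.png

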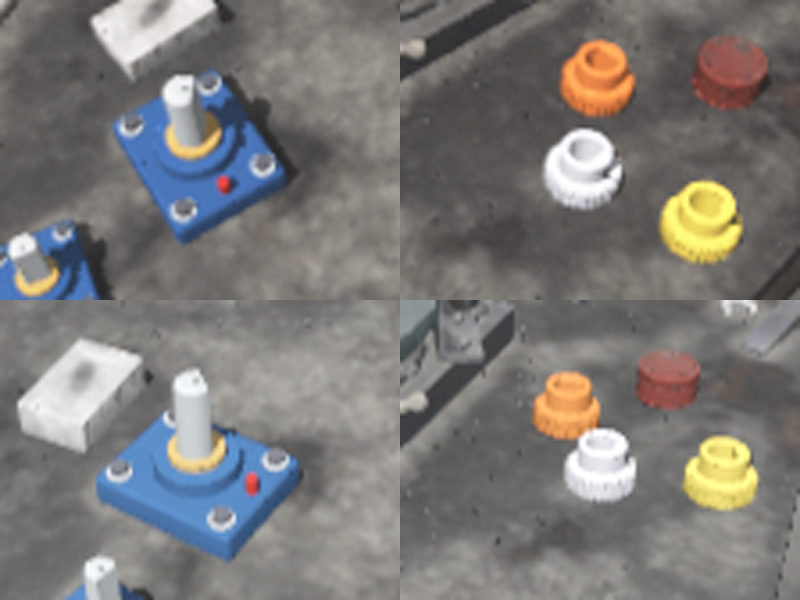

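```bash
python3 - <<'E'
from h import *
import pickle;a,b=pickle.load(open("ab.pkl","rb"))
for s,top,pin,hub in((a,(247.7,236.2),(259.7,263.5),(380,193)),(b,(283.2,238.1),(300.6,266),(372,186))):
    print(world(s,*top,.09),world(s,*pin,.034),world(s,*hub,.038))
w=eyes.snapshot("wrist");st=r.get_state()
T=np.linalg.inv(w["world_to_cam"]);Rt=R.from_quat(st["eef_rot"]).as_matrix()
print(Rt.T@(T[:3,3]-st["tool_pos"]),(Rt.T@T[:3,:3]).round(3),w["intrinsics"])
print(rel([.458,-.255,.24]),rel([.567,.097,.24]))
E
```

```text
[0.57028374 0.09942992 0.09      ] [0.52707314 0.10993711 0.034     ] [ 0.45683045 -0.24454783  0.038     ]
[0.56746378 0.10291127 0.09      ] [0.52531228 0.11370811 0.034     ] [ 0.45467875 -0.24725832  0.038     ]
[ 0.06766012 -0.00063117 -0.14550319] [[ 0.001 -0.965 -0.264]
 [ 1.     0.001 -0.001]
 [ 0.001 -0.264  0.965]] [[309.70691629   0.         319.20194329]
 [  0.         309.70691629 200.49350113]
 [  0.           0.           1.        ]]
[ 345.68556137 -230.37550825   -1.6135326 ] [ 566.69696936 -525.22938092   -1.2245472 ]
```

Call:
move_arm([
  [50,-33,0,0,0,0,0],
  [104,-70,0,0,0,0,0],
  [156,-104,0,0,0,0,0],
  [208,-138,0,0,0,0,0],
  [260,-173,0,0,0,0,0],
])

```text
clock: 0.78
tool_pos: [0.3964, -0.3386, 0.2387]
eef_rot: [0.985, 0.17, 0.0, 0.0]
contact_force: [0.8, -1.6, 0.5]
opening: 1.0
finger_force: 0.0
```

Call:
move_arm([
  [45,-30,0,0,0,0,0],
  [66,-57,0,0,0,0,0],
  [66,-57,0,0,0,0,0],
])

```text
clock: 1.15
tool_pos: [0.4397, -0.261, 0.2386]
eef_rot: [0.985, 0.174, 0.0, -0.001]
contact_force: [-0.8, -0.4, -0.7]
opening: 0.998
finger_force: 0.0
```

```bash
cat >> h.py <<'E'
def wworld(s,u,v,z):
    "fisheye pixel to world at height z"
    K=s["intrinsics"];T=np.linalg.inv(s["world_to_cam"])
    q=np.array([u-K[0,2],v-K[1,2]])/K[0,0];t=np.hypot(*q)
    w=T[:3,:3]@np.append(q/t*np.sin(t),np.cos(t)); return T[:3,3]+w*(z-T[2,3])/w[2]
def wpix(s,p):
    c=(s["world_to_cam"]@np.append(p,1))[:3];n=np.hypot(c[0],c[1]);t=np.arctan2(n,c[2])
    return s["intrinsics"][:2,2]+s["intrinsics"][0,0]*t*c[:2]/n
def topdown(s,c,z,half,px=6):
    "orthophoto of plane z round c: right=+x, up=+y, px per mm"
    n=int(2*half*px);g=(np.arange(n)+.5)/px-half
    X,Y=np.meshgrid(g/1000+c[0],-g/1000+c[1])
    P=np.stack([X,Y,np.full_like(X,z),np.ones_like(X)],-1)@s["world_to_cam"].T
    h=np.hypot(P[...,0],P[...,1]);t=np.arctan2(h,P[...,2]);K=s["intrinsics"];k=K[0,0]*t/h
    return cv2.remap(s["frame"],(K[0,2]+k*P[...,0]).astype("f4"),(K[1,2]+k*P[...,1]).astype("f4"),cv2.INTER_CUBIC)[...,::-1]
E
python3 - <<'E'
from h import *
s=eyes.snapshot("wrist");st=r.get_state();print(st["tool_pos"],st["clock"])
c=(.457,-.247)
cv2.imwrite("pics/d.png",np.hstack([topdown(s,c,.038,40,5),topdown(s,c,.028,40,5)]))
E
```

```text
[ 0.4386362  -0.26343716  0.23865156] 1.2
```

View pics/d.png

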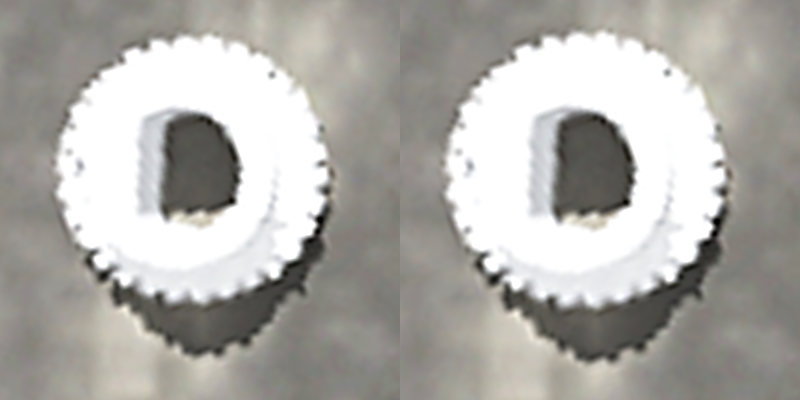

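Pulley in the orthophoto: bore flat on the left edge at x≈140 and set screw at (70,163), so its set screw points to world −x. The hub centre is at about (180,163), which gives (0.453,−0.240). Next I look at the shaft.

Call:
move_arm([
  [30,-50,8,0,0,0,0],
  [60,-100,16,0,0,0,0],
  [90,-150,24,0,0,0,0],
  [118,-200,32,0,0,0,0],
  [147,-250,40,0,0,0,0],
])

```text
clock: 1.82
tool_pos: [0.4934, 0.0199, 0.1984]
eef_rot: [0.986, 0.169, 0.0, 0.001]
contact_force: [0.8, 0.3, -0.4]
opening: 0.999
finger_force: 0.0
```

Call:
move_arm([
  [29,-48,0,0,0,0,0],
  [29,-48,0,0,0,0,0],
])

```text
clock: 2.08
tool_pos: [0.5053, 0.0796, 0.1986]
eef_rot: [0.985, 0.174, 0.001, -0.001]
contact_force: [-0.6, -0.7, 0.3]
opening: 1.001
finger_force: 0.0
```

```bash
python3 - <<'E'
from h import *
s=eyes.snapshot("wrist");st=r.get_state();print(st["tool_pos"],st["clock"])
c=(.569,.100)
import pickle;pickle.dump(s,open("w2.pkl","wb"))
cv2.imwrite("pics/e.png",np.hstack([topdown(s,c,.09,25,8),cv2.resize(topdown(s,c,.034,60,5),(400,400))]))
E
```

```text
[0.50458544 0.07603975 0.19851023] 2.125
```

View pics/e.png

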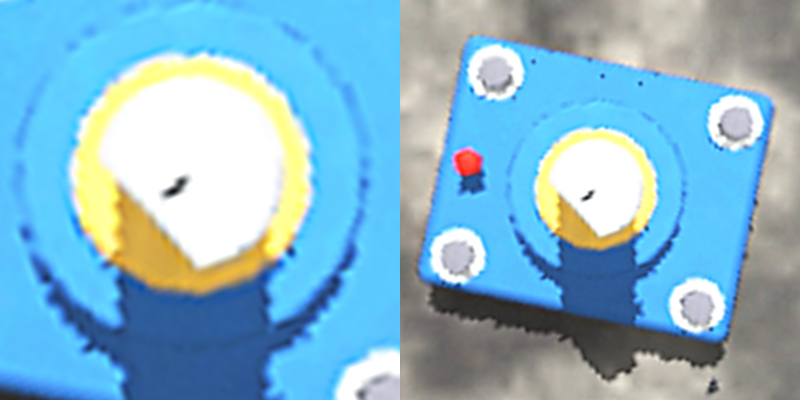

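Left: the shaft's white top has its flat running from (108,170) to (198,265), facing lower-left. Right: the pin is at (468,163), the boss centre at (597,187), and the block edge slopes −11°. I fit these numerically.

```bash
python3 - <<'E'
from h import *
import pickle;s=pickle.load(open("w2.pkl","rb"))
from scipy.optimize import least_squares
c=np.array((.569,.100))
im=topdown(s,c,.09,25,8)
m=(im.min(2)>200).astype("u1");m=cv2.morphologyEx(m,cv2.MORPH_OPEN,np.ones((9,9)))
cs,_=cv2.findContours(m,0,cv2.CHAIN_APPROX_NONE);k=[q for q in cs if cv2.pointPolygonTest(q,(200,150),False)>0][0][:,0]
P=np.c_[(k[:,0]-200)/8,-(k[:,1]-200)/8]
def f(p):
    d=P-p[:2];n=np.array([np.cos(p[2]),np.sin(p[2])])
    return np.maximum(np.hypot(*d.T)-p[3],d@n-p[4])
for x in (3.6,4.2):
    o=least_squares(f,[0,3,x,12,7.5],loss="soft_l1",f_scale=.3);print(o.x[:2]/1000+c,np.degrees(o.x[2]),o.x[3:],o.cost)
im=topdown(s,c,.022,75,4);hsv=cv2.cvtColor(im,cv2.COLOR_BGR2HSV)
m=((hsv[...,0]>95)&(hsv[...,0]<125)&(hsv[...,1]>120)).astype("u1");m=cv2.morphologyEx(m,cv2.MORPH_CLOSE,np.ones((41,41)))
q=max(cv2.findContours(m,0,2)[0],key=cv2.contourArea);b=cv2.minAreaRect(q);print("block",(b[0][0]/4-75)/1000+c[0],-(b[0][1]/4-75)/1000+c[1],np.array(b[1])/4,b[2])
im=topdown(s,c,.034,75,4);m=((im[...,2]>150)&(im[...,1]<90)&(im[...,0]<90));y,x=np.nonzero(m);print("pin",(x.mean()/4-75)/1000+c[0],-(y.mean()/4-75)/1000+c[1])
E
```

```text
[0.56781559 0.1037283 ] 223.36647771959292 [11.75511696  7.41384309] 2.4248105929784782
[0.56781559 0.1037283 ] 223.36647770776523 [11.75511696  7.41384309] 2.4248105929784796
block 0.5677901153564453 0.10327690887451173 [98.96955872 79.52458191] 11.78232479095459
pin 0.5292567934782608 0.11075090579710145
```

```bash
python3 - <<'E'
from h import *
st=r.get_state();print(st["q"].round(2),st["tool_pos"],rel([.5678,.1036,.13]));M=R.from_quat(st["eef_rot"]).as_matrix();print(M.round(4),np.degrees(np.arctan2(M[1,1],M[0,1])))
E
```

```text
[-0.19  0.6  -0.08  1.95  0.09  0.59 -1.55] [0.50458544 0.07603975 0.19851023] [68.78605346 -4.58625017 68.53280228]
[[ 9.411e-01  3.381e-01  4.000e-04]
 [ 3.381e-01 -9.411e-01 -1.000e-04]
 [ 3.000e-04  3.000e-04 -1.000e+00]] -70.2411750909314
```

Call:
move_arm([
  [14,-1,10,0,0,-10.5,0.2],
  [28,-2,20,0,0,-21,0.2],
  [42,-3,30,0,0,-31.5,0.2],
  [56,-4,40,0,0,-42,0.2],
  [69,-5,50,0,0,-52.5,0.2],
])

```text
clock: 2.75
tool_pos: [0.5681, 0.0992, 0.1482]
eef_rot: [0.808, 0.589, -0.001, 0.001]
contact_force: [0.1, 0.0, 0.6]
opening: 0.801
finger_force: 0.0
```

Call:
move_arm([
  [0,0,0,0,0,-10.5,0.2],
  [0,0,0,0,0,-21,0.2],
  [0,0,0,0,0,-31.5,0.2],
  [0,0,0,0,0,-42,0.2],
  [0,0,0,0,0,-52.5,0.2],
])

```text
clock: 3.38
tool_pos: [0.5676, 0.0989, 0.1483]
eef_rot: [0.464, 0.886, -0.001, 0.0]
contact_force: [-0.1, -0.2, -1.2]
opening: 0.8
finger_force: 0.0
```

Call:
move_arm([
  [0,0,0,0,0,-8.6,0.2],
  [0,0,0,0,0,-8.6,0.2],
])

```text
clock: 3.62
tool_pos: [0.5675, 0.0996, 0.1482]
eef_rot: [0.4, 0.917, -0.001, 0.0]
contact_force: [0.1, 0.0, 0.2]
opening: 0.801
finger_force: 0.0
```

```bash
python3 - <<'E'
from h import *
st=r.get_state();print(st["q"].round(2),st["tool_pos"],rel([.5678,.1036,.06]));M=R.from_quat(st["eef_rot"]).as_matrix();print(M.round(4),np.degrees(np.arctan2(M[1,1],M[0,1])))
E
```

```text
[ 0.1   0.81 -0.62  1.78  0.66  0.77 -0.12] [0.56748111 0.09960675 0.14819293] [ 2.78403541  3.12172765 88.18472162]
[[-6.806e-01  7.326e-01 -8.000e-04]
 [ 7.326e-01  6.806e-01 -1.900e-03]
 [-9.000e-04 -1.900e-03 -1.000e+00]] 42.89284746973889
```

Call:
move_arm([
  [2.8,5.4,0,0,0,-0.5,0.4],
  [2.8,5.4,30,0,0,-0.5,0.4],
  [2.8,5.4,60,0,0,-0.5,0.5],
  [2.8,5.4,88,0,0,-0.5,0.6],
  [2.8,5.4,88,0,0,-0.5,0.65],
], newtons=20)

```text
clock: 4.25
tool_pos: [0.5682, 0.1084, 0.0591]
eef_rot: [0.393, 0.919, -0.002, -0.001]
contact_force: [0.3, 0.0, 0.1]
opening: 0.35
finger_force: 0.0
```

Call:
move_arm([
  [0,0,0,0,0,0,1],
  [0,0,0,0,0,0,1],
  [0,0,0,0,0,0,1],
  [0,0,0,0,0,0,1],
], newtons=20)

```text
clock: 4.75
tool_pos: [0.5671, 0.1068, 0.061]
eef_rot: [0.394, 0.919, -0.003, -0.001]
contact_force: [-4.9, -3.1, -2.0]
opening: 0.218
finger_force: 20.0
```

```bash
python3 - <<'E'
from h import *
st=r.get_state();print({k:np.round(v,3) for k,v in st.items()});M=R.from_quat(st["eef_rot"]).as_matrix();print(st["opening"]*88,np.degrees(np.arctan2(M[1,1],M[0,1])))
E
```

```text
{'clock': np.float64(4.75), 'q': array([ 0.029,  0.935, -0.522,  1.82 ,  0.781,  0.611, -0.223]), 'qd': array([ 0.002, -0.   , -0.   ,  0.   ,  0.002, -0.   ,  0.001]), 'joint_torque': array([-1.1280e+00, -5.6137e+01, -7.8490e+00, -1.1271e+01,  4.2400e-01,
       -1.4970e+00,  4.4000e-02]), 'tool_pos': array([0.567, 0.107, 0.061]), 'eef_rot': array([ 0.394,  0.919, -0.003, -0.001]), 'contact_force': array([-4.909, -3.108, -2.008]), 'moment': array([-0.555,  0.795, -0.049]), 'finger_force': np.float64(20.005), 'opening': np.float64(0.218)}
19.185593731664177 43.654082310957094
```

The opening is 19.2 mm, so the pads are on the flat rather than on 24 mm round. Now I turn the shaft.

Call:
move_arm([
  [-0.4,0,0,0,0,10,1],
  [-0.8,-0.2,0,0,0,20,1],
  [-1.2,-0.3,0,0,0,30,1],
  [-1.5,-0.5,0,0,0,40,1],
  [-1.8,-0.9,0,0,0,50,1],
])

```text
clock: 5.38
tool_pos: [0.5707, 0.1062, 0.0611]
eef_rot: [0.747, 0.665, 0.0, 0.001]
contact_force: [2.2, -2.1, -10.9]
opening: 0.218
finger_force: 20.0
```

Call:
move_arm([
  [0,0,0,0,0,4.9,1],
  [0,0,0,0,0,4.9,1],
  [0,0,0,0,0,4.9,1],
])

```text
clock: 5.75
tool_pos: [0.5709, 0.106, 0.0611]
eef_rot: [0.773, 0.635, 0.0, 0.001]
contact_force: [3.6, -4.0, -7.8]
opening: 0.211
finger_force: 20.0
```

```bash
python3 - <<'E'
from h import *
st=r.get_state();print({k:np.round(v,4) for k,v in st.items()});M=R.from_quat(st["eef_rot"]).as_matrix();print(M.round(4),st["opening"]*88,np.degrees(np.arctan2(M[1,1],M[0,1])))
E
```

```text
{'clock': np.float64(5.75), 'q': array([-0.0999,  0.8993, -0.2847,  1.8225,  0.4908,  0.4886, -0.9154]), 'qd': array([ 0.0026,  0.0015, -0.0016,  0.0001,  0.0005, -0.0003, -0.0015]), 'joint_torque': array([-2.66270e+00, -5.76331e+01, -5.73840e+00, -7.64140e+00,
       -7.53100e-01,  4.41000e-02,  4.69000e-02]), 'tool_pos': array([0.5709, 0.106 , 0.0611]), 'eef_rot': array([7.725e-01, 6.350e-01, 3.000e-04, 9.000e-04]), 'contact_force': array([ 3.5846, -4.0026, -7.8109]), 'moment': array([-0.794 , -0.836 , -0.0488]), 'finger_force': np.float64(19.9995), 'opening': np.float64(0.2114)}
[[ 1.935e-01  9.811e-01  1.700e-03]
 [ 9.811e-01 -1.935e-01 -9.000e-04]
 [-6.000e-04  1.800e-03 -1.000e+00]] 18.604176525579657 -11.158840455379197
```

Call:
move_arm([
  [0,0,0,0,0,0,0.6],
  [0,0,0,0,0,0,0.4],
  [0,0,-30,0,0,0,0.3],
  [0,0,-80,0,0,0,0.2],
  [0,0,-120,0,0,0,0.2],
])

```text
clock: 6.38
tool_pos: [0.5698, 0.1083, 0.183]
eef_rot: [0.772, 0.636, 0.001, -0.0]
contact_force: [-0.5, -0.8, -0.5]
opening: 0.757
finger_force: 0.0
```

```bash
python3 - <<'E'
from h import *
from scipy.optimize import least_squares
s=eyes.snapshot("wrist");c=np.array((.568,.103));st=r.get_state()
im=topdown(s,c,.09,25,8);cv2.imwrite("pics/f.png",np.hstack([im,cv2.resize(topdown(s,c,.034,60,5),(400,400))]))
m=(im.min(2)>200).astype("u1");m=cv2.morphologyEx(m,cv2.MORPH_OPEN,np.ones((9,9)))
cs,_=cv2.findContours(m,0,cv2.CHAIN_APPROX_NONE);k=max(cs,key=cv2.contourArea)[:,0]
P=np.c_[(k[:,0]-200)/8,-(k[:,1]-200)/8]
def f(p):
    d=P-p[:2];n=np.array([np.cos(p[2]),np.sin(p[2])])
    return np.maximum(np.hypot(*d.T)-p[3],d@n-p[4])
o=least_squares(f,[0,0,2.9,12,7.5],loss="soft_l1",f_scale=.3);print(o.x[:2]/1000+c,np.degrees(o.x[2]),o.x[3:],o.cost)
im=topdown(s,c,.034,75,4);m=((im[...,2]>150)&(im[...,1]<90)&(im[...,0]<90));y,x=np.nonzero(m);print("pin",(x.mean()/4-75)/1000+c[0],-(y.mean()/4-75)/1000+c[1])
im=topdown(s,c,.022,75,4);hsv=cv2.cvtColor(im,cv2.COLOR_BGR2HSV)
m=((hsv[...,0]>95)&(hsv[...,0]<125)&(hsv[...,1]>120)).astype("u1");m=cv2.morphologyEx(m,cv2.MORPH_CLOSE,np.ones((41,41)))
q=max(cv2.findContours(m,0,2)[0],key=cv2.contourArea);b=cv2.minAreaRect(q);print("block",(b[0][0]/4-75)/1000+c[0],-(b[0][1]/4-75)/1000+c[1],np.array(b[1])/4,b[2])
print(st["tool_pos"],st["q"].round(2),rel([.453,-.2396,.13]))
E
```

```text
[0.56271501 0.11009761] 166.82987654228634 [18.09921842  0.33679232] 115.33692741862737
pin 0.5298790909090909 0.1124939393939394
block 0.5681397171020507 0.10464911651611328 [98.81523132 81.01252747] 11.75407600402832
[0.57253849 0.10933592 0.18783185] [-0.03  0.72 -0.4   1.75  0.39  0.74 -0.83] [-365.70840157  -50.71820053   55.45520299]
```

View pics/f.png

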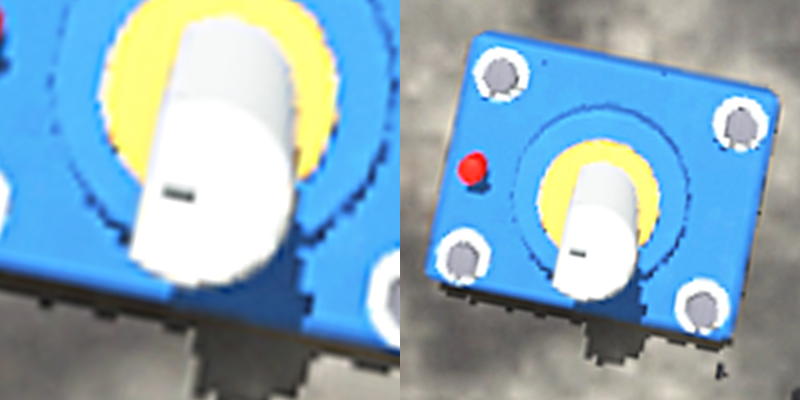

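The flat now faces about 168.8°, against a pin and block direction of about 168.3°. Next is the pulley.

Call:
move_arm([
  [-55,-8,0,0,0,10.4,0.3],
  [-110,-16,0,0,0,20.8,0.3],
  [-165,-23,0,0,0,31.2,0.3],
  [-220,-31,10,0,0,41.6,0.3],
  [-275,-38,20,0,0,52,0.3],
])

```text
clock: 7.05
tool_pos: [0.4792, -0.156, 0.1611]
eef_rot: [0.973, 0.23, 0.001, -0.0]
contact_force: [1.9, 0.0, -0.2]
opening: 0.703
finger_force: 0.0
```

```bash
python3 - <<'E'
from h import *
st=r.get_state();M=R.from_quat(st["eef_rot"]).as_matrix()
print(st["tool_pos"],np.degrees(np.arctan2(M[1,1],M[0,1])),rel([.453,-.2396,.16]))
E
```

```text
[ 0.47915733 -0.15595401  0.16108139] -63.396470466284114 [-60.8476379   63.07610586   0.99851601]
```

Call:
move_arm([
  [-30,31,0,0,0,9,0.3],
  [-60,62,0,0,0,18,0.3],
  [-61,63,0,0,0,26.6,0.3],
  [-61,63,0,0,0,26.6,0.3],
  [-61,63,0,0,0,26.6,0.3],
])

```text
clock: 7.68
tool_pos: [0.454, -0.2377, 0.1609]
eef_rot: [1.0, 0.005, 0.0, -0.0]
contact_force: [0.4, 0.6, -0.2]
opening: 0.698
finger_force: 0.0
```

```bash
python3 - <<'E'
from h import *
s=eyes.snapshot("wrist")
st=r.get_state();M=R.from_quat(st["eef_rot"]).as_matrix()
c=(.453,-.2396)
cv2.imwrite("pics/g.png",np.hstack([topdown(s,c,.038,40,5),topdown(s,c,.028,40,5)]))
print(st["tool_pos"],np.degrees(np.arctan2(M[1,1],M[0,1])),rel([.453,-.2396,.03]))
E
```

```text
[ 0.45392781 -0.23784687  0.16082605] -89.5201456995093 [ -1.00820379   1.84100663 130.8242476 ]
```

View pics/g.png

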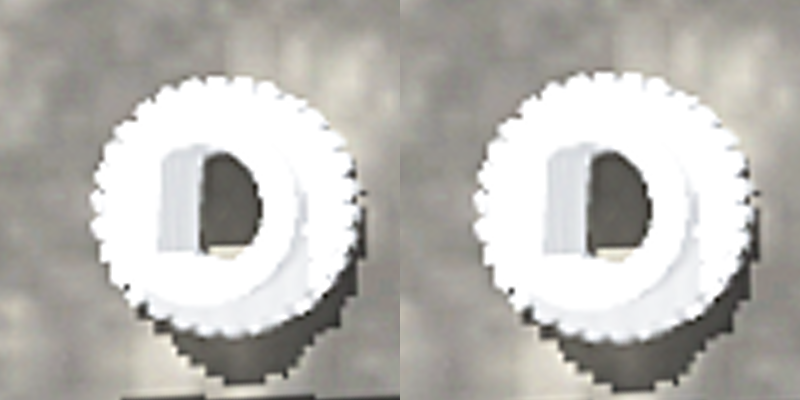

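The bore flat runs from (162,155) to (158,252), so the set screw points to about 177.5°. The centre is at about (200,203), which gives (0.453,−0.240). Descending.

Call:
move_arm([
  [-0.9,2.2,40,0,0,3,0.3],
  [-0.9,2.2,80,0,0,3,0.3],
  [-0.9,2.2,115,0,0,3,0.3],
  [-0.9,2.2,130,0,0,3,0.3],
  [-0.9,2.2,130,0,0,3,0.3],
])

```text
clock: 8.35
tool_pos: [0.4525, -0.2406, 0.0303]
eef_rot: [1.0, -0.023, -0.0, -0.0]
contact_force: [-0.4, 0.6, 0.6]
opening: 0.702
finger_force: 0.0
```

```bash
python3 - <<'E'
from h import *
st=r.get_state();M=R.from_quat(st["eef_rot"]).as_matrix()
print(M.round(4),st["tool_pos"],np.degrees(np.arctan2(M[1,1],M[0,1])),rel([.453,-.240,.0205]))
E
```

```text
[[ 9.989e-01 -4.680e-02 -1.000e-03]
 [-4.680e-02 -9.989e-01  8.000e-04]
 [-1.000e-03 -8.000e-04 -1.000e+00]] [ 0.4524539  -0.24063858  0.03031552] -92.68092512608277 [ 0.5255661  -0.65555682  9.81551793]
```

Call:
move_arm([
  [0.5,-0.6,9.8,0,0,0,0.4],
  [0.5,-0.6,9.8,0,0,0,0.5],
  [0.5,-0.6,9.8,0,0,0,1],
  [0.5,-0.6,9.8,0,0,0,1],
  [0.5,-0.6,9.8,0,0,0,1],
], newtons=35)

```text
clock: 8.98
tool_pos: [0.4534, -0.2411, 0.0214]
eef_rot: [1.0, -0.024, 0.001, 0.0]
contact_force: [-0.3, -0.8, 4.5]
opening: 0.419
finger_force: 35.0
```

Call:
move_arm([
  [0,0,0,0,0,0,1],
  [0,0,0,0,0,0,1],
])

```text
clock: 9.22
tool_pos: [0.4534, -0.2411, 0.0214]
eef_rot: [1.0, -0.024, 0.001, 0.0]
contact_force: [-0.5, -1.6, 6.0]
opening: 0.415
finger_force: 35.0
```

```bash
python3 - <<'E'
from h import *
st=r.get_state();M=R.from_quat(st["eef_rot"]).as_matrix()
print(M.round(4),st["tool_pos"],st["contact_force"],st["opening"]*88,np.degrees(np.arctan2(M[1,1],M[0,1])))
E
```

```text
[[ 9.988e-01 -4.840e-02  1.000e-03]
 [-4.840e-02 -9.988e-01 -8.000e-04]
 [ 1.000e-03  8.000e-04 -1.000e+00]] [ 0.45340359 -0.24113888  0.02141517] [-0.50450808 -1.61951332  5.9715907 ] 36.524837108216964 -92.77406653201896
```

Call:
move_arm([
  [0,0,-20,0,0,0,1],
  [0,0,-60,0,0,0,1],
  [0,0,-115,0,0,0,1],
  [14,-50,-120,0,0,3,1],
  [28,-100,-120,0,0,6,1],
])

```text
clock: 9.85
tool_pos: [0.4862, -0.1415, 0.1416]
eef_rot: [0.997, -0.078, 0.001, -0.0]
contact_force: [0.7, 1.5, -2.2]
opening: 0.417
finger_force: 35.0
```

```bash
python3 - <<'E'
from h import *
st=r.get_state();M=R.from_quat(st["eef_rot"]).as_matrix()
print(st["tool_pos"],st["q"].round(2),np.degrees(np.arctan2(M[1,1],M[0,1])),rel([.568,.103,.145]))
E
```

```text
[ 0.48618093 -0.14147488  0.14161771] [ 0.19  0.69  0.01  2.02 -0.01  0.43 -1.53] -98.98170252925024 [  42.65308014 -254.2512361    -3.28473806]
```

Call:
move_arm([
  [9,-52,-3,0,0,1,1],
  [18,-104,-3,0,0,2,1],
  [26,-155,-3,0,0,2.7,1],
  [35,-205,-3,0,0,2.7,1],
  [43,-254,-3,0,0,2.7,1],
])

```text
clock: 10.48
tool_pos: [0.5664, 0.1043, 0.1432]
eef_rot: [0.995, -0.099, -0.001, 0.0]
contact_force: [1.0, 0.4, -1.7]
opening: 0.421
finger_force: 35.0
```

Call:
move_arm([
  [0,0,0,0,0,0,1],
  [0,0,0,0,0,0,1],
  [0,0,0,0,0,0,1],
])

```text
clock: 10.85
tool_pos: [0.5663, 0.1003, 0.1436]
eef_rot: [0.995, -0.101, -0.001, 0.001]
contact_force: [0.1, 0.4, -1.7]
opening: 0.422
finger_force: 35.0
```

```bash
python3 - <<'E'
from h import *
s=eyes.snapshot("wrist")
st=r.get_state();M=R.from_quat(st["eef_rot"]).as_matrix()
p=st["tool_pos"];zt=p[2]+.0175
print(p,st["q"].round(2),M.round(4),np.degrees(np.arctan2(M[1,1],M[0,1])),rel([.568,.103,.12]))
b=eyes.snapshot("side");u=pix(b,p).astype(int)
cr=cv2.resize(b["frame"][u[1]-50:u[1]+50,u[0]-50:u[0]+50][...,::-1],(400,400),interpolation=cv2.INTER_CUBIC)
cv2.imwrite("pics/h.png",np.hstack([cv2.resize(topdown(s,p[:2],zt,40,5),(400,400)),cr]))
E
```

```text
[0.56650195 0.10040176 0.14375144] [-0.31  0.76  0.1   1.81 -0.12  0.58 -1.91] [[ 9.796e-01 -2.011e-01 -1.000e-03]
 [-2.011e-01 -9.796e-01 -1.200e-03]
 [-7.000e-04  1.400e-03 -1.000e+00]] -101.60341082439243 [ 0.9621107  -2.87902435 23.74681565]
```

View pics/h.png

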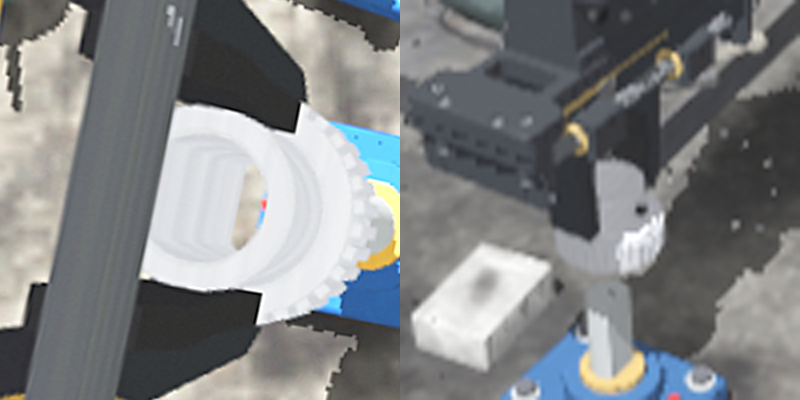

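Left: the bore centre is at about (202,200), right on the TCP. Right: the set screw at (641,210) faces the pin side.

Call:
move_arm([
  [1,-2.9,10,0,0,0,1],
  [1,-2.9,24,0,0,0,1],
  [1,-2.9,26,0,0,0,1],
  [1,-2.9,26,0,0,0,1],
  [1,-2.9,26,0,0,0,1],
], newtons=45)

```text
clock: 11.58
tool_pos: [0.5688, 0.105, 0.1181]
eef_rot: [0.995, -0.1, 0.0, -0.0]
contact_force: [1.0, -0.5, -3.0]
opening: 0.417
finger_force: 45.0
```

```bash
cat > p.py <<'E'
from h import *
st=r.get_state();M=R.from_quat(st["eef_rot"]).as_matrix()
print(st["clock"],st["tool_pos"].round(4),"F",st["contact_force"].round(1),"Ft",(M.T@st["contact_force"]).round(1),"yaw",np.degrees(np.arctan2(M[1,1],M[0,1])).round(2),"tilt",M[:2,2].round(4),"rel",rel([.568,.103,.1]).round(2),st["opening"])
E
python3 p.py
```

```text
11.575 [0.5688 0.105  0.1181] F [ 1.  -0.5 -3. ] Ft [1.  0.3 3. ] yaw -101.46 tilt [ 0.0006 -0.    ] rel [-0.41  2.09 18.12] 0.41681964417493794
```

Call:
move_arm([
  [-0.4,1.6,2,0,0,0,1],
  [-0.4,1.6,5,0,0,0,1],
  [-0.4,1.6,5,0,0,0,1],
  [-0.4,1.6,5,0,0,0,1],
])

```text
clock: 12.08
tool_pos: [0.5679, 0.1036, 0.1129]
eef_rot: [0.995, -0.1, 0.0, -0.0]
contact_force: [0.2, -0.4, -2.5]
opening: 0.417
finger_force: 45.0
```

```bash
python3 p.py
```

```text
12.075 [0.5679 0.1036 0.1129] F [ 0.2 -0.4 -2.5] Ft [0.2 0.4 2.5] yaw -101.45 tilt [0.0001 0.    ] rel [ 0.23  0.55 12.92] 0.4172814637985679
```

Well placed. Going down carefully.

Call:
move_arm([
  [0,0.2,2,0,0,0,1],
  [0,0.2,4,0,0,0,1],
  [0,0.2,6,0,0,0,1],
  [0,0.2,6,0,0,0,1],
])

```text
clock: 12.58
tool_pos: [0.5678, 0.1033, 0.1067]
eef_rot: [0.995, -0.1, -0.0, 0.0]
contact_force: [-0.4, -0.5, -1.7]
opening: 0.417
finger_force: 45.0
```

```bash
python3 p.py
```

```text
12.575 [0.5678 0.1033 0.1067] F [-0.4 -0.5 -1.7] Ft [-0.3  0.6  1.7] yaw -101.46 tilt [-0.     -0.0002] rel [0.21 0.21 6.73] 0.41675752330251287
```

Call:
move_arm([
  [0,0,4,0,0,0,1],
  [0,0,8,0,0,0,1],
  [0,0,12,0,0,0,1],
  [0,0,16,0,0,0,1],
  [0,0,16,0,0,0,1],
])

```text
clock: 13.2
tool_pos: [0.5678, 0.1032, 0.0905]
eef_rot: [0.995, -0.1, -0.0, 0.0]
contact_force: [0.9, 0.1, -2.9]
opening: 0.419
finger_force: 45.0
```

```bash
python3 p.py
```

```text
13.2 [0.5678 0.1032 0.0905] F [ 0.9  0.1 -2.9] Ft [ 0.8 -0.3  2.9] yaw -101.46 tilt [-0.0003 -0.0003] rel [ 0.24  0.15 -9.47] 0.41938860140242307
```

Call:
move_arm([
  [0,0,7,0,0,0,1],
  [0,0,14,0,0,0,1],
  [0,0,21,0,0,0,1],
  [0,0,27,0,0,0,1],
  [0,0,27,0,0,0,1],
], newtons=58)

```text
clock: 13.82
tool_pos: [0.5678, 0.1031, 0.0633]
eef_rot: [0.995, -0.1, -0.0, 0.0]
contact_force: [0.6, -0.4, -3.5]
opening: 0.415
finger_force: 58.0
```

```bash
python3 p.py
```

```text
13.825 [0.5678 0.1031 0.0633] F [ 0.6 -0.4 -3.5] Ft [0.6 0.3 3.5] yaw -101.47 tilt [-0.0004 -0.0004] rel [  0.23   0.07 -36.67] 0.4153767137572344
```

Call:
move_arm([
  [0,0,2,0,0,0,1],
  [0,0,4,0,0,0,1],
  [0,0,6,0,0,0,1],
  [0,0,6,0,0,0,1],
])

```text
clock: 14.32
tool_pos: [0.568, 0.1033, 0.0583]
eef_rot: [0.995, -0.1, 0.0, -0.0]
contact_force: [-0.7, -0.1, 3.6]
opening: 0.418
finger_force: 58.0
```

```bash
python3 p.py
```

```text
14.325 [0.568  0.1033 0.0583] F [-0.7 -0.1  3.6] Ft [-0.7  0.3 -3.6] yaw -101.46 tilt [0.0004 0.0001] rel [  0.13   0.31 -41.74] 0.41849307960774335
```

Call:
move_arm([
  [0,0,1.5,0,0,0,1],
  [0,0,3,0,0,0,1],
  [0,0,4,0,0,0,1],
  [0,0,4,0,0,0,1],
])

```text
clock: 14.82
tool_pos: [0.568, 0.1033, 0.0554]
eef_rot: [0.995, -0.1, 0.0, -0.0]
contact_force: [-2.9, -1.1, 15.3]
opening: 0.418
finger_force: 58.0
```

```bash
python3 p.py
```

```text
14.825 [0.568  0.1033 0.0554] F [-2.9 -1.1 15.3] Ft [ -2.6   1.7 -15.3] yaw -101.47 tilt [0.0007 0.0003] rel [  0.13   0.29 -44.6 ] 0.41771394546654916
```

Call:
move_arm([
  [0,0,1,0,0,0,1],
  [0,0,2,0,0,0,1],
  [0,0,2,0,0,0,1],
])

```text
clock: 15.2
tool_pos: [0.568, 0.1033, 0.0553]
eef_rot: [0.995, -0.1, 0.001, -0.0]
contact_force: [-7.5, -1.8, 31.7]
opening: 0.416
finger_force: 58.0
```

```bash
python3 p.py
```

```text
15.2 [0.568  0.1033 0.0553] F [-7.5 -1.8 31.7] Ft [ -6.9   3.2 -31.7] yaw -101.47 tilt [0.0013 0.0006] rel [  0.11   0.3  -44.72] 0.4159872248564891
```

It's hard on the stop: the underside works out at 0.0553−0.0214 ≈ 0.034 m. I ease the push slightly and check visually.

Call:
move_arm([
  [0,0,-0.8,0,0,0,1],
  [0,0,-0.8,0,0,0,1],
  [0,0,-0.8,0,0,0,1],
])

```text
clock: 15.58
tool_pos: [0.568, 0.1033, 0.0553]
eef_rot: [0.995, -0.1, 0.001, -0.0]
contact_force: [-5.6, -0.9, 25.6]
opening: 0.418
finger_force: 58.0
```

```bash
python3 p.py; python3 - <<'E'
from h import *
s=eyes.snapshot("wrist");p=np.array([.568,.1033])
b=eyes.snapshot("side");u=pix(b,[*p,.06]).astype(int)
cr=cv2.resize(b["frame"][u[1]-40:u[1]+40,u[0]-40:u[0]+40][...,::-1],(400,400),interpolation=cv2.INTER_CUBIC)
cv2.imwrite("pics/i.png",np.hstack([topdown(s,p,.09,40,5),cr]))
a=np.radians(168.5)
print([(pix(b,[p[0]+d*np.cos(a),p[1]+d*np.sin(a),z])-u)*5+200 for d,z in((.022,.062),(.04,.034))])
E
```

```text
15.575 [0.568  0.1033 0.0553] F [-5.6 -0.9 25.6] Ft [ -5.3   1.9 -25.6] yaw -101.47 tilt [0.0011 0.0005] rel [  0.15   0.28 -44.66] 0.41770019085142734
[array([245.284142, 214.78831 ]), array([282.52729836, 279.22905246])]
```

View pics/i.png

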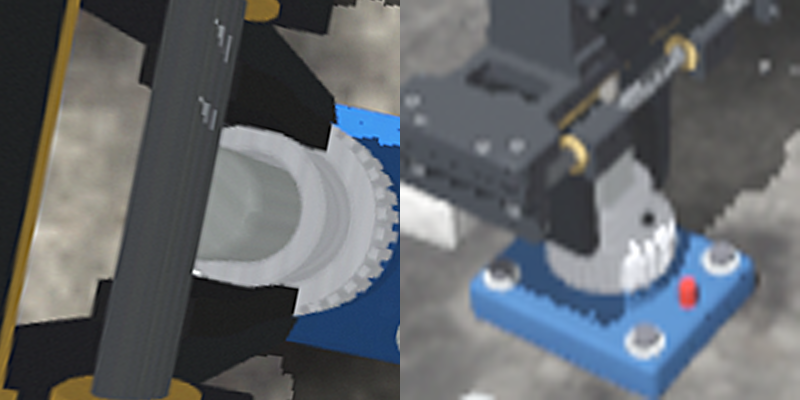

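The set screw is at (648,217), against a predicted (645,215). The pin top is at about (688,280), against (683,279). The pulley sits flush on the boss and is aligned.

```bash
python3 -c "
from h import *
print(finish_job())"
```

```text
the job is handed in; nothing more can be done
None
```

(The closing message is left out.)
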